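# Snap the volume knob back onto the monitor controller

### The arm

A 6-joint arm with a two-finger parallel gripper is mounted at the origin on the work surface. World frame = base frame: x ahead of the robot, y to its left, z up, the work surface at z = 0. Lengths are in m, angles in rad, forces in N, time in s.
With the tool pointing down it reaches from about 0.35 to 0.95 m from the base axis. Payload 17.4 kg.
Tool frame: the origin (TCP) lies midway between the tips of the shut fingers; the grasp point (between the pads) lies 19 mm behind it; z points along the fingers, y is the line along which they close (so a half turn about z gives the same grasp; the last joint's range is limited). The gripper opens to 93 mm and grips with 3 to 60 N. Pads are 15 mm wide; open, the fingers measure 128 mm over their backs; the gripper's body (75 mm by 188 mm) begins 65 mm behind the grasp point.
Start: joints at [-1.337, 0.116, 1.442, -0, 1.584, -0.038], TCP at [0.181, -0.65, 0.219] pointing down, gripper open.
Joint ranges: [-2.83, 2.83], [-0.83, 2.19], [0.07, 2.5], [-1.14, 4.28], [0.01, 3], [-2.97, 2.97]. Speed limits (rad/s): [1.89, 1.89, 2.22, 3.14, 3.14, 3.14].

### API

Orientations are given as a rotation vector (axis times angle).
In Python, from bench import env gives the robot as it stands.
- The arm moves only by the tool send_rows, never from a script. Its arguments are lists of equal length, an entry for each row: "claw": the closure, from -1 (fully open) to 1 (shut); "translation": the shift along the tool's x, y, z in m, a list of three; "turn": the turn, a rotation vector about the tool's x, y, z in degrees, a list of three. A call has 1 to 20 rows; each row shifts and turns the commanded pose from where the row before left it, along the tool's axes as they then stand; what a row does not reach is not made up. A row lasts 1/10 s, in which the tool goes at most 50 mm and 8.59 degrees, less where a joint would pass 70% of its speed; a pose out of reach is approached as far as the arm can. A call is refused whole if a number of a shift passes 0.05 or a number of a turn 8.59, either way. A call with a gripper value outside its range is refused whole. The fingers move at their own pace and stop on an object; the grip force is fixed at half the most. Time passes only in rows, so rows that do not move let the fingers close. It gives the time, the measured TCP pose, the force, the opening and the grip force at its end, in the units of the state.
- env.get_state(): the state, without advancing time (a new reading comes with each control period).
- env.grab_frame(name): name is "scene" or "top"; returns (picture, depth): 480x640x3 uint8, red, green, blue; 480x640 float32, m along the optical axis (not along the pixel's ray), 0 where there is no reading.
- env.get_calibration(name): a dict with "K" (3x3 intrinsics, pixels), "rvec" (rotation vector, rad) and "tvec" (3), from world to camera coordinates, as OpenCV has them. Camera axes: x right, y down, z forward; pixel columns grow to the right and rows downward; lengths in m; the calibration is good to about 2 mm. A picture is of the moment at which its call begins. get_calibration takes no time and is no camera call.
- env.sign_off(): hands the job in; it is judged then, once.
Trained networks look in the newest picture that a camera, given by its name, has taken for a name from the list of things; names that differ only in an ending like _2 or _b are one class to them, and where a whole thing is asked for, a point or a joint stands for the part that bears it (a point fixed in the world has none). Each returns a list of dicts, best first, with "score" (0 to 1); they miss things now and then, are a little off and sometimes report something else, mostly with a low value. They report only what shows in the picture. A call takes as long as a camera call. They do not tell look-alikes from the thing itself.
- env.find_in(camera, target): "pixel" ([column, row] in pixels, amid what is visible of it).
- env.masks_of(camera, target): "region" (480x640 bool, what is visible of it) and "pixel" ([column, row] in pixels, amid what is visible of it).
The state is a dict: "clock": time; "q": joint angles; "qd": joint speeds; "effort": joint torques, N m; "tool_pos": TCP position; "ee_rot": TCP orientation; "ft_force": force on the tool from outside, world axes, zero at the start; "moment": the same for the moment, N m; "gripper_width": finger opening in m; "gripper_force": force on a finger pad.
Only numpy, scipy, OpenCV 4.12 (cv2) and the standard library are available. Lean on these libraries where they do the work, as an engineer would, in place of code of your own. Each camera call takes 0.05 s, during which the arm holds its last target. There are 200 camera calls.

### The job

The volume knob has come off the silver monitor controller and lies upright on the desk. Set it over the bare metal shaft with its white pointer line turned to the red minimum dot on the panel, press it straight down until it clicks fully home, and keep pressing: finish while still pushing the knob firmly down, without letting go. Leave the mug, mouse and keypad where they are.

Things in the scene. Friction and masses are not known exactly. Their poses are not given: they have to be found in the camera images.
- knob_center (a point): Centre of the loose volume knob, half-way up: black, round, 40 mm in diameter, 24 mm tall (this point is 12 mm above its underside), 45 g, smooth straight sides, upright on the desk. Its x axis points along the white pointer line, from the middle to the rim; z is up. Grip the upper 18 mm of its sides to keep the fingers clear of the panel later.
- knob_pointer (a point): Outer end of the white pointer line, on the knob's flat top, 17 mm from its axis.
- knob: The same knob; its origin is the centre of its underside, its x axis points along the white pointer line. It is hollow from below: the skirt is 2.5 mm thick, and inside, 4 mm above the lower rim, begins a central hub with a bore 8 mm wide and a funnel mouth 13.6 mm wide.
- controller: Silver desktop monitor controller, fixed to the desk, 200 mm long (x) by 150 mm wide (y), flat level panel 45 mm above the desk; origin at the centre of its underside, x from the two black keys towards the black meter window.
- shaft_tip (a point): Round tip of the bare upright shaft, 5.6 mm thick, 17 mm above the panel, standing in a steel panel nut 16 mm wide, 6 mm high. 4.3 mm below the tip two sprung catches bulge to 10.8 mm across. The knob meets them about 6 mm above home; pressing it past them takes 5 to 20 N, then the push drops with a click about 3 mm above home and the hub meets a hard stop on the nut.
- panel_nut: Steel panel nut with washer at the foot of the shaft, fixed, 16 mm wide, 6 mm high; origin at the centre of its underside, on the panel. The knob's hub rests on its flat top when the knob is home.
- knob_home (a point): Where the knob's centre (point knob_center) is when the knob is fully home: on the shaft's axis, 14 mm above the panel, 3 mm below the shaft's tip; the knob's underside is then 2 mm above the panel. Its x axis points level from the shaft's axis to the red minimum dot, z is up.
- min_mark (a point): Red minimum dot, 7 mm wide, printed on the panel 27 mm from the shaft's axis; smaller black dots follow round the dial every 30 degrees.
- mug: White mug with a handle, 82 mm wide, 95 mm tall; leave alone.
- mouse: White computer mouse, 108 x 60 x 32 mm; leave alone.
- keypad: Flat silver numeric keypad with dark keys, 115 x 90 x 12 mm; leave alone.
Things that resemble listed ones, but are neither listed nor needed, are in the scene too. Of the things shaped like the controller, the silver one is meant.

How it is judged:
On the way, in this order (a step that is already met when the one before it is completed fails the run):
1. the knob is over the shaft, upright, its pointer to the red dot, not yet pressed past the catches (horizontal distance between knob_center and knob_home below 0.003 m and angle between the x axis of knob_center and the x axis of knob_home, either way round below 0.25 rad and x of knob_pointer in the frame of knob_home above 0.005 m and angle between knob_center's own z axis and vertical below 0.1 rad and z of knob_center in the frame of knob_home between 0.003 and 0.014 m), for 0.02 s.
2. the knob has clicked home and is still pushed down (horizontal distance between knob_center and knob_home below 0.003 m and z of knob_center in the frame of knob_home below 0.0015 m and contact force between knob and panel_nut above 4 N), for 0.3 s.
At the end, for the whole second after the job is handed in: The knob is on the shaft within 1.5 mm of fully home, upright within 0.1 rad, its pointer within 0.25 rad of the red dot, at rest, and the fingers are still pushing it down onto the panel nut with more than 4 N (all of step 2 and angle between the x axis of knob_center and the x axis of knob_home, either way round below 0.25 rad and x of knob_pointer in the frame of knob_home above 0.005 m and angle between knob_center's own z axis and vertical below 0.1 rad and contact force between the fingers and knob above 3 N and linear speed of knob below 0.02 m/s); the arm keeps its last pose, push and grip.
It fails at once if the mug is pushed more than 20 mm (distance of mug from where it was at the start of the episode above 0.02 m).
It fails at once if the mouse is pushed more than 20 mm (distance of mouse from where it was at the start of the episode above 0.02 m).
It fails at once if the keypad is pushed more than 20 mm (distance of keypad from where it was at the start of the episode above 0.02 m).
It also fails if it takes over 32 s, if anything falls off the work surface, if the arm or the gripper's body presses on something with over 40 N, if the wrist force passes 120 N, or if a joint passes its speed limit or range.

## Working session

There is one attempt and no reset: what is moved stays moved. The work goes in short steps, Python scripts to look and compute and a tool call to move; the robot and the scene stay as the last step left them, time stands still between calls to the robot, and variables do not carry over. Pictures are saved under pics/ and viewed, at most 10 in all, crops included, and the job is handed in when it is done.

Besides the shell and the picture viewer there is one more tool, called after "Call:" as name(argument=value, ...) on one line, values as JSON. send_rows: Moves the arm, as the interface text tells. Its arguments: {"type":"object","properties":{"claw":{"type":"array","items":{"type":"number"}},"translation":{"type":"array","items":{"type":"array","items":{"type":"number"}}},"turn":{"type":"array","items":{"type":"array","items":{"type":"number"}}}},"required":["claw","translation","turn"]}

```bash
mkdir -p pics
cat > h.py <<'E'
import numpy as np, cv2
from bench import env
def cal(n):
    c=env.get_calibration(n); K=np.array(c["K"],float); R=cv2.Rodrigues(np.array(c["rvec"],float))[0]; t=np.array(c["tvec"],float).ravel()
    return K,R,t
def ray_z(n,px,z):
    K,R,t=cal(n); d=R.T@np.linalg.inv(K)@np.array([px[0],px[1],1.]); o=-R.T@t
    return o+d*(z-o[2])/d[2]
def cloud(n,depth):
    K,R,t=cal(n); v,u=np.mgrid[0:480,0:640]
    P=np.stack([(u-K[0,2])/K[0,0]*depth,(v-K[1,2])/K[1,1]*depth,depth],-1)
    return (P-t)@R
def proj(n,p):
    K,R,t=cal(n); q=K@(R@np.array(p,float)+t); return q[:2]/q[2]
def save(n,im): cv2.imwrite("pics/"+n,im[:,:,::-1])
E
python3 - <<'E'
from h import *
s=env.get_state(); print({k:np.round(v,3) for k,v in s.items()})
for n in("scene","top"):
    im,d=env.grab_frame(n); save(n+"0.png",im); np.savez("f_%s.npz"%n,im=im,d=d)
    K,R,t=cal(n); print(n,K[0,0],-R.T@t,R[2])
    for k in("knob","controller","shaft_tip","panel_nut","min_mark","knob_pointer","knob_center","mug","mouse","keypad"):
        print(k,[(np.round(x["pixel"]).tolist(),round(x["score"],2)) for x in env.find_in(n,k)][:4])
E
```

```text
{'clock': np.float64(0.0), 'q': array([-1.337,  0.116,  1.442, -0.   ,  1.584, -0.038]), 'qd': array([ 0.   , -0.002, -0.001,  0.   ,  0.   , -0.   ]), 'effort': array([ 1.0000e-03, -7.2127e+01, -6.2260e+01,  7.8000e-02,  2.4000e-02,
       -0.0000e+00]), 'tool_pos': array([ 0.181, -0.65 ,  0.218]), 'ee_rot': array([-3.111, -0.425,  0.   ]), 'ft_force': array([0.039, 0.095, 0.362]), 'moment': array([ 0.002, -0.022,  0.036]), 'gripper_force': np.float64(0.0), 'gripper_width': np.float64(0.093)}
scene 514.8544758127493 [ 0.83982333 -0.48003802  1.06146688] [-0.29959867  0.41545411 -0.85885885]
knob [([221.0, 352.0], 0.79), ([313.0, 274.0], 0.58)]
controller [([315.0, 118.0], 0.9), ([318.0, 276.0], 0.89)]
shaft_tip [([318.0, 118.0], 0.87), ([310.0, 278.0], 0.8)]
panel_nut []
min_mark [([316.0, 119.0], 0.69), ([316.0, 275.0], 0.64)]
knob_pointer [([315.0, 274.0], 0.72), ([220.0, 351.0], 0.56)]
knob_center [([223.0, 349.0], 0.69)]
mug [([477.0, 212.0], 0.79)]
mouse [([368.0, 172.0], 0.63)]
keypad [([332.0, 403.0], 0.87)]
top 594.0958746819226 [0.22851662 0.01060932 1.52255039] [ 0.17385133 -0.01289071 -0.98468754]
knob [([445.0, 229.0], 0.76)]
controller [([346.0, 211.0], 0.87), ([195.0, 331.0], 0.56), ([417.0, 137.0], 0.46)]
shaft_tip [([342.0, 211.0], 0.62), ([194.0, 324.0], 0.62)]
panel_nut [([195.0, 335.0], 0.62)]
min_mark [([342.0, 208.0], 0.96), ([193.0, 330.0], 0.94)]
knob_pointer [([442.0, 227.0], 0.57)]
knob_center [([442.0, 226.0], 0.59)]
mug [([206.0, 133.0], 0.83)]
mouse [([218.0, 241.0], 0.69)]
keypad [([346.0, 210.0], 0.6), ([418.0, 137.0], 0.58)]
```

View pics/scene0.png

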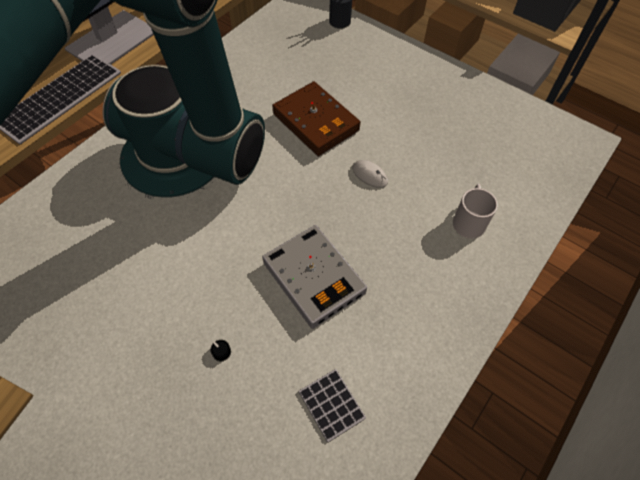

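View pics/top0.png

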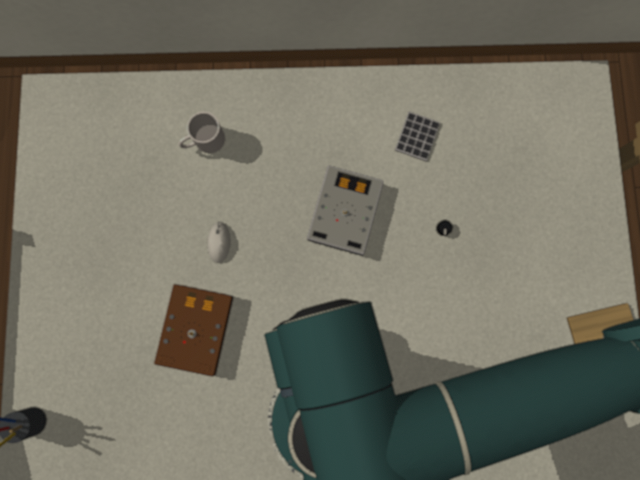

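The scene view shows the silver controller at (315,276), a brown look-alike at (315,118) and the knob at (221,350). In the top view they are at (346,211), (195,331) and (445,229). The silver body fits the description and the wooden brown one does not. I'll confirm this in an enlarged crop.

Run:
```python
from h import *
S=np.load("f_scene.npz"); T=np.load("f_top.npz")
def crop(im,c,w,h,f): return cv2.resize(im[c[1]-h//2:c[1]+h//2,c[0]-w//2:c[0]+w//2],(w*f,h*f),interpolation=cv2.INTER_CUBIC)
a=crop(S["im"],(313,270),66,50,6);b=crop(S["im"],(221,350),66,50,6)
c=crop(T["im"],(346,212),66,50,6);d=crop(T["im"],(445,229),66,50,6)
save("crop1.png",np.vstack([np.hstack([a,b]),np.hstack([c,d])]))
for n,F,box in(("scene",S,(200,330,245,372)),("top",T,(430,215,462,245))):
    P=cloud(n,F["d"]);u0,v0,u1,v1=box
    Q=P[v0:v1,u0:u1].reshape(-1,3);m=Q[:,2]>.018
    print(n,"knob",m.sum(),Q[m].mean(0),np.percentile(Q[m],[2,98],axis=0).round(4), "desk z",np.median(Q[~m][:,2]))
    box=(262,225,368,325) if n=="scene" else (305,163,385,255)
    u0,v0,u1,v1=box;Q=P[v0:v1,u0:u1].reshape(-1,3);m=(Q[:,2]>.035)&(Q[:,2]<.052)
    r=cv2.minAreaRect((Q[m][:,:2]*1000).astype(np.float32)); print(n,"ctrl",r,np.median(Q[m][:,2]))
    hsv=cv2.cvtColor(F["im"],cv2.COLOR_RGB2HSV)[v0:v1,u0:u1].astype(int)
    im=F["im"][v0:v1,u0:u1].astype(int)
    red=im[...,0]-np.maximum(im[...,1],im[...,2]); g=im[...,1]-im[...,2]
    w=np.where((red>30)&(g<25),red,0).astype(float)
    v,u=np.mgrid[v0:v1,u0:u1]
    if w.sum(): px=((w*u).sum()/w.sum(),(w*v).sum()/w.sum()); print("red",px,(w>0).sum(),ray_z(n,px,.045))
```

```text
scene knob 305 [ 0.48424866 -0.32428753  0.06155984] [[ 0.4524 -0.48    0.02  ]
 [ 0.8398 -0.2999  1.0615]] desk z 8.393990253991788e-05
scene ctrl ((520.4507446289062, -64.36265563964844), (151.12486267089844, 200.87440490722656), 72.4257583618164) 0.045217293614178915
red (np.float64(310.2523860021209), np.float64(257.97242841993636)) 12 [ 0.49472117 -0.04278485  0.045     ]
top knob 194 [ 0.46575041 -0.31256518  0.04796545] [[ 0.4501 -0.3357  0.0193]
 [ 0.4873 -0.2975  0.0346]] desk z 0.0008315828450604326
top ctrl ((519.20166015625, -63.94898986816406), (150.19662475585938, 201.79025268554688), 72.73086547851562) 0.045645231610435134
red (np.float64(336.80306905370844), np.float64(219.82097186700767)) 8 [ 0.49090514 -0.04081039  0.045     ]
```

View pics/crop1.png

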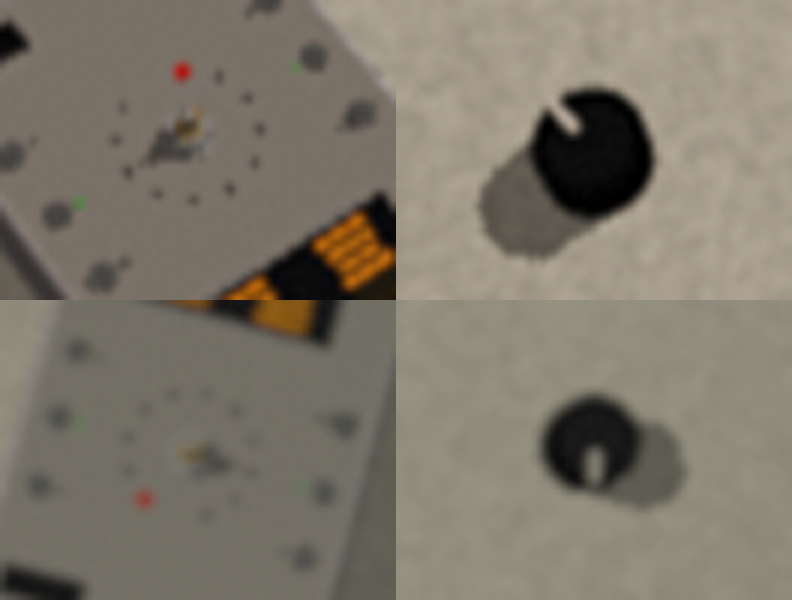

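The crop confirms it: the silver controller has its shaft near scene pixel (311,266), its red dot near (310,258) and a ring of black dots. The knob's white pointer faces up-left in scene. Next I'll measure precisely.

```bash
cat >> h.py <<'E'
from scipy.optimize import least_squares
from scipy import ndimage as ni
def sil(n,c,z0,r=.02,h=.024):
    a=np.linspace(0,2*np.pi,48,endpoint=False)
    p=np.array([proj(n,(c[0]+r*np.cos(t),c[1]+r*np.sin(t),z)) for z in(z0,z0+h) for t in a],np.float32)
    H=cv2.convexHull(p); M=cv2.moments(H); return np.array([M["m10"],M["m01"]])/M["m00"],M["m00"]
def blackblob(im,box,th):
    u0,v0,u1,v1=box; g=im[v0:v1,u0:u1].max(2).astype(float)
    w=np.clip((th-g)/(th-15),0,1); v,u=np.mgrid[v0:v1,u0:u1]
    return w,u,v
E
python3 - <<'E'
from h import *
for n,box,c0 in(("scene",(206,336,236,364),(.470,-.316)),("top",(433,216,456,240),(.470,-.316))):
    F=np.load("f_%s.npz"%n); im=F["im"]
    u0,v0,u1,v1=box; g=im[v0:v1,u0:u1].max(2).astype(float)
    dark=(g<50); lab,k=ni.label(dark); big=lab==1+np.argmax(ni.sum(dark,lab,range(1,k+1)))
    pts=np.argwhere(big)[:,::-1].astype(np.int32); H=cv2.convexHull(pts)
    m=np.zeros(g.shape,np.uint8); cv2.fillConvexPoly(m,H,1)
    vv,uu=np.nonzero(m); cen=np.array([uu.mean()+u0,vv.mean()+v0])
    f=least_squares(lambda c:sil(n,c,0.)[0]-cen,c0).x
    print(n,"knob",f.round(4),"area",m.sum(),sil(n,f,0)[1])
    # pointer: bright inside hull eroded on top face
    a=np.linspace(0,2*np.pi,48); tp=np.array([proj(n,(f[0]+.018*np.cos(t),f[1]+.018*np.sin(t),.024)) for t in a])
    mm=np.zeros((480,640),np.uint8); cv2.fillPoly(mm,[np.round(tp).astype(np.int32)],1)
    G=im.max(2).astype(float); w=np.clip(G-45,0,None)*mm; vv,uu=np.mgrid[0:480,0:640]
    px=((w*uu).sum()/w.sum(),(w*vv).sum()/w.sum()); p=ray_z(n,px,.024)-[f[0],f[1],.024]
    print(" pointer",px,(p*1e3).round(1),"ang",np.degrees(np.arctan2(p[1],p[0])))
    # panel ortho: warp to 0.5mm/px top-down at z=.045
    xs=.470+np.arange(200)*.0005; ys=-.114+np.arange(200)*.0005
    K,R,t=cal(n); X,Y=np.meshgrid(xs,ys,indexing="ij")
    q=(np.stack([X,Y,np.full_like(X,.045)],-1)@R.T+t)@K.T; q=(q[...,:2]/q[...,2:]).astype(np.float32)
    o=cv2.remap(im,q[...,0],q[...,1],cv2.INTER_CUBIC); np.save("o_%s.npy"%n,o)
    # ring template fit: mean darkness of 11 dots every 30 deg with best phase; red dot
    g=o.max(2).astype(float); d=ni.gaussian_filter(ni.median_filter(g,25)-g,2)
    of=o.astype(float); red=ni.gaussian_filter(of[...,0]-of[...,1:].max(2),3); i=np.unravel_index(red.argmax(),red.shape); rp=np.array([xs[i[0]],ys[i[1]]])
    w=np.where(red>red.max()*.3,red,0); rp=np.array([(w*X).sum(),(w*Y).sum()])/w.sum()
    best=[]
    for th in np.radians(np.arange(0,360,1.)):
      for dr in (0,):
        c=rp+.027*np.array([np.cos(th),np.sin(th)])
        aa=th+np.pi+np.radians(np.arange(30,331,30))
        P=c+.027*np.c_[np.cos(aa),np.sin(aa)]
        ij=((P-[xs[0],ys[0]])/.0005).T
        v=ni.map_coordinates(d,ij,order=1)
        best.append((np.clip(v,-5,12).sum(),np.degrees(th),c,v.round().astype(int)))
    best.sort(key=lambda b:-b[0]); print(" red",rp.round(4))
    for b in best[:3]: print("  ",round(b[0]),b[1],b[2].round(4),b[3])
o=np.hstack([cv2.resize(np.load("o_%s.npy"%n),(400,400)) for n in("scene","top")]); save("ortho.png",o)
E
```

```text
Traceback (most recent call last):
  File "h.py", line 20, in sil
    p=np.array([proj(n,(c[0]+r*np.cos(t),c[1]+r*np.sin(t),z)) for z in(z0,z0+h) for t in a],np.float32)
                ~~~~^^^^^^^^^^^^^^^^^^^^^^^^^^^^^^^^^^^^^^^^^
  File "h.py", line 14, in proj
    K,R,t=cal(n); q=K@(R@np.array(p,float)+t); return q[:2]/q[2]
          ~~~^^^
  File "h.py", line 4, in cal
    c=env.get_calibration(n); K=np.array(c["K"],float); R=cv2.Rodrigues(np.array(c["rvec"],float))[0]; t=np.array(c["tvec"],float).ravel()
ValueError: time passes only in moves, steps and waits
```

The calibration was being queried too often, so I'll cache it to a file.

```bash
python3 - <<'E'
s=open("h.py").read()
a=s.index("def cal("); b=s.index("def ray_z")
s=s[:a]+'''import functools
@functools.lru_cache
def cal(n):
    c=env.get_calibration(n); K=np.array(c["K"],float); R=cv2.Rodrigues(np.array(c["rvec"],float))[0]; t=np.array(c["tvec"],float).ravel()
    return K,R,t
'''+s[b:]
c=s.index("def blackblob"); s=s[:c]+'''
def knobfit(n,im,box,c0,z0,th=50):
    u0,v0,u1,v1=box; g=im[v0:v1,u0:u1].max(2).astype(float)
    dark=(g<th); lab,k=ni.label(dark); big=lab==1+np.argmax(ni.sum(dark,lab,range(1,k+1)))
    H=cv2.convexHull(np.argwhere(big)[:,::-1].astype(np.int32))
    m=np.zeros(g.shape,np.uint8); cv2.fillConvexPoly(m,H,1)
    vv,uu=np.nonzero(m); cen=np.array([uu.mean()+u0,vv.mean()+v0])
    f=least_squares(lambda c:sil(n,c,z0)[0]-cen,c0,diff_step=1e-3).x
    return f,m.sum(),sil(n,f,z0)[1]
def pointer(n,im,f,zt):
    a=np.linspace(0,2*np.pi,48); tp=np.array([proj(n,(f[0]+.018*np.cos(t),f[1]+.018*np.sin(t),zt)) for t in a])
    mm=np.zeros((480,640),np.uint8); cv2.fillPoly(mm,[np.round(tp).astype(np.int32)],1)
    w=np.clip(im.max(2).astype(float)-45,0,None)*mm; vv,uu=np.mgrid[0:480,0:640]
    px=((w*uu).sum()/w.sum(),(w*vv).sum()/w.sum()); p=ray_z(n,px,zt)-[f[0],f[1],zt]
    return px,p,np.degrees(np.arctan2(p[1],p[0]))
'''
open("h.py","w").write(s)
E
cat > meas.py <<'E'
from h import *
for n,box in(("scene",(206,336,236,364)),("top",(433,216,456,240))):
    im=np.load("f_%s.npz"%n)["im"]
    f,A,B=knobfit(n,im,box,(.470,-.316),0.)
    print(n,"knob",f.round(4),"area",A,B)
    px,p,a=pointer(n,im,f,.024); print(" pointer",px,(p*1e3).round(1),"ang",a)
    xs=.470+np.arange(200)*.0005; ys=-.114+np.arange(200)*.0005
    K,R,t=cal(n); X,Y=np.meshgrid(xs,ys,indexing="ij")
    q=(np.stack([X,Y,np.full_like(X,.045)],-1)@R.T+t)@K.T; q=(q[...,:2]/q[...,2:]).astype(np.float32)
    o=cv2.remap(im,q[...,0],q[...,1],cv2.INTER_CUBIC); np.save("o_%s.npy"%n,o)
    g=o.max(2).astype(float); d=ni.gaussian_filter(ni.median_filter(g,25)-g,2)
    of=o.astype(float); red=ni.gaussian_filter(of[...,0]-of[...,1:].max(2),2)
    i=np.unravel_index((red*(np.hypot(X-.4925,Y+.042)<.008)).argmax(),red.shape)
    w=np.where((red>red.max()*.3)&(np.hypot(X-xs[i[0]],Y-ys[i[1]])<.006),red,0); rp=np.array([(w*X).sum(),(w*Y).sum()])/w.sum()
    best=[]
    for th in np.radians(np.arange(0,360,1.)):
        c=rp+.027*np.array([np.cos(th),np.sin(th)])
        aa=th+np.pi+np.radians(np.arange(30,331,30))
        ij=((c+.027*np.c_[np.cos(aa),np.sin(aa)]-[xs[0],ys[0]])/.0005).T
        v=ni.map_coordinates(d,ij,order=1)
        best.append((np.clip(v,-5,12).sum(),np.degrees(th),c,v.round().astype(int)))
    best.sort(key=lambda b:-b[0]); print(" red",rp.round(4))
    for b in best[:3]: print("  ",round(b[0]),b[1],b[2].round(4),b[3])
o=np.hstack([cv2.resize(np.load("o_%s.npy"%n),(400,400)) for n in("scene","top")]); save("ortho.png",o)
E
python3 meas.py
```

```text
scene knob [ 0.4692 -0.3178] area 332 358.7025738158263
 pointer (np.float64(215.66783013379873), np.float64(343.83129726585224)) [-12.6   2.3   0. ] ang 169.66126438979157
 red [ 0.4916 -0.0402]
   120 311.0 [ 0.5093 -0.0606] [ 0 16 19 23 15 19 22 16 24 22 23]
   120 312.0 [ 0.5097 -0.0603] [ 0 17 22 28 20 23 28 20 27 23 23]
   120 313.0 [ 0.51   -0.0599] [ 0 18 23 29 22 22 28 22 26 23 23]
top knob [ 0.4688 -0.3179] area 167 223.56402000249363
 pointer (np.float64(445.8007662835249), np.float64(228.64240102171138)) [-4.6 -1.9  0. ] ang -157.8941516988115
 red [ 0.4912 -0.0404]
   85 313.0 [ 0.5096 -0.0601] [ 0  9  8  8  7 10  7  9  8 10  9]
   83 312.0 [ 0.5092 -0.0605] [ 0  9  7  8  7 10  7  9  8 10  9]
   81 314.0 [ 0.5099 -0.0598] [ 0  9  7  7  6  9  7  9  8 10  9]
```

View pics/ortho.png

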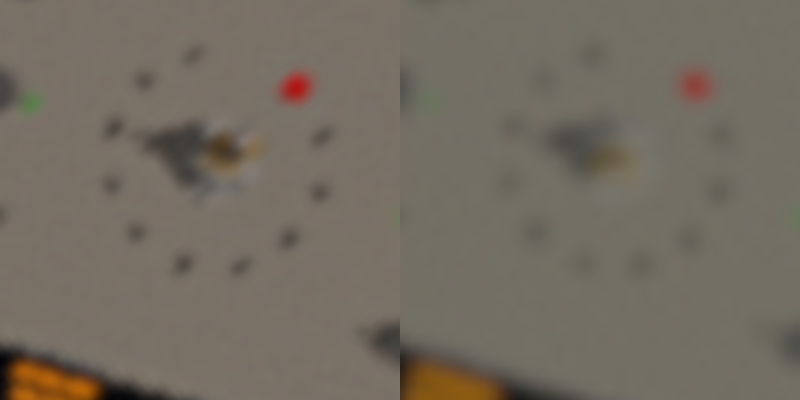

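Both cameras put the shaft at about (0.5096, -0.0602), with the red dot at 132.5° from its axis, and the knob at (0.469, -0.318). I'll refine the pointer angle and move above the knob at the same time.

Run:
```python
from h import *
f=np.array([.469,-.318])
for n in("scene","top"):
    im=np.load("f_%s.npz"%n)["im"]; K,R,t=cal(n)
    a=np.radians(np.arange(0,360,3)); r=np.arange(.007,.0161,.001)
    P=np.stack([f[0]+r[:,None]*np.cos(a),f[1]+r[:,None]*np.sin(a),np.full((len(r),len(a)),.024)],-1)
    q=(P@R.T+t)@K.T; q=(q[...,:2]/q[...,2:]).astype(np.float32)
    v=cv2.remap(im.max(2).astype(np.float32),q[...,0],q[...,1],cv2.INTER_LINEAR).mean(0)
    w=np.clip(v-np.median(v)-12,0,None); print(n,np.median(v),v.max(),np.degrees(np.angle((w*np.exp(1j*a)).sum())),np.degrees(a[w>0]).round())
T=np.load("f_scene.npz"); P=cloud("scene",T["d"])[225:325,262:368].reshape(-1,3)
d=P[:,:2]-[.5096,-.0602]; m=(P[:,2]>.05); th=np.radians(-17.5); c=d@np.array([[np.cos(th),-np.sin(th)],[np.sin(th),np.cos(th)]])
for p,z in zip(c[m],P[m][:,2]): print((p*1e3).round().astype(int),round(z*1e3),end="; ")
```

```text
scene 11.196142 159.43877 169.52758898356075 [144. 147. 150. 153. 156. 159. 162. 165. 168. 171. 174. 177. 180. 183.
 186. 189. 192.]
top 27.333984 114.10869 171.46363990741835 [138. 141. 144. 147. 150. 153. 156. 159. 162. 165. 168. 171. 174. 177.
 180. 183. 186. 189. 192. 195. 198. 201. 204.]
[ 441 -301] 1061; [-75  56] 51; [-75  47] 51; [ 441 -301] 1061; [ 441 -301] 1061; [-65  57] 51; [ 441 -301] 1061; [-71  33] 51; [ 441 -301] 1061; [-62  41] 50; [-68  18] 51; [ 441 -301] 1061; [ 441 -301] 1061; [ 441 -301] 1061; [ 441 -301] 1061; [ 441 -301] 1061; [-32  34] 50; [-15  58] 50; [-61 -12] 51; [ 441 -301] 1061; [-30  27] 50; [-53 -15] 51; [ 0 61] 50; [-25  21] 51; [ 441 -301] 1061; [-77 -58] 50; [-51 -21] 50; [-1 51] 51; [ 1 55] 50; [ 441 -301] 1061; [-74 -57] 50; [-22  16] 50; [ 441 -301] 1061; [ 441 -301] 1061; [ 441 -301] 1061; [-63 -61] 51; [-27  -8] 51; [-68 -72] 51; [-61 -71] 50; [-1 -1] 62; [-2  2] 58; [1 3] 62; [11 28] 51; [-6  0] 50; [ 1 -2] 63; [ 2 -1] 63; [1 3] 57; [1 5] 56; [42 69] 50; [-5 -4] 51; [ 0 -5] 60; [ 1 -3] 59; [ 3 -1] 61; [2 2] 56; [2 5] 52; [3 7] 51; [ 441 -301
[... 327 characters left out ...]
 -301] 1061; [-10 -41] 51; [ 441 -301] 1061; [31  8] 51; [ 441 -301] 1061; [31  1] 50; [-10 -62] 50; [ 441 -301] 1061; [60 34] 50; [65 41] 51; [ -7 -71] 50; [  4 -60] 52; [ 29 -24] 51; [87 60] 50; [ 17 -45] 50; [ 441 -301] 1061; [70 27] 50; [ 34 -33] 50; [ 441 -301] 1061; [ 441 -301] 1061; [86 25] 50; [96 37] 52; [99 35] 50; [105  44] 50; [ 37 -59] 52; [ 441 -301] 1061; [107  34] 50; [ 441 -301] 1061; [ 52 -54] 52; [ 441 -301] 1061; [ 80 -18] 52; [ 69 -37] 50; [ 441 -301] 1061; [95  0] 50; [ 53 -64] 50; [ 68 -44] 51; [ 441 -301] 1061; [ 67 -53] 52; [ 68 -54] 51; [ 441 -301] 1061; [ 441 -301] 1061; [ 91 -29] 50; [ 441 -301] 1061; [ 441 -301] 1061; [ 441 -301] 1061; [ 84 -73] 51; [ 91 -73] 50;
```

Call:
send_rows(claw=[-1,-1,-1,-1,-1,-1,-1,-1,-1,-1,-1,-1], translation=[[0.0306,-0.0202,0],[0.0306,-0.0202,0],[0.0306,-0.0202,0],[0.0306,-0.0202,0],[0.0306,-0.0202,0],[0.0306,-0.0202,0],[0.0306,-0.0202,0],[0.0306,-0.0202,0],[0.0306,-0.0202,0],[0.0306,-0.0202,0],[0.0306,-0.0202,0],[0.0306,-0.0202,0]], turn=[[0,0,0],[0,0,0],[0,0,0],[0,0,0],[0,0,0],[0,0,0],[0,0,0],[0,0,0],[0,0,0],[0,0,0],[0,0,0],[0,0,0]])

```text
clock: 2.3
tool_pos: [0.4706, -0.3169, 0.2188]
ee_rot: [3.112, 0.425, 0.0]
ft_force: [0.0, -0.4, -0.3]
gripper_width: 0.0933
gripper_force: 0.0
```

Call:
send_rows(claw=[-1,-1,-1,-1,-1,-1,-1,-1,-1,-1,-1,-1,-1], translation=[[0,0,0.012],[0,0,0.012],[0,0,0.012],[0,0,0.012],[0,0,0.012],[0,0,0.012],[0,0,0.012],[0,0,0.012],[0,0,0.012],[0,0,0.012],[0,0,0.012],[0,0,0.012],[0,0,0]], turn=[[0,0,-7.95],[0,0,-7.95],[0,0,-7.95],[0,0,-7.95],[0,0,-7.95],[0,0,-7.95],[0,0,-7.95],[0,0,-7.95],[0,0,-7.95],[0,0,-7.95],[0,0,-7.95],[0,0,-7.95],[0,0,0]])

```text
clock: 3.6
tool_pos: [0.4693, -0.3177, 0.0731]
ee_rot: [-1.775, -2.589, -0.0]
ft_force: [-0.4, -0.7, -0.7]
gripper_width: 0.0928
gripper_force: 0.0
```

```bash
cat >> h.py <<'E'
def tomove(target,az=None):
    s=env.get_state(); R=cv2.Rodrigues(np.array(s["ee_rot"],float))[0]
    print("tcp",np.round(s["tool_pos"],4),"alpha",np.degrees(np.arctan2(R[1,0],R[0,0])).round(2),"zaxis",R[:,2].round(4),"tool delta",(R.T@(np.array(target)-s["tool_pos"])).round(4),"F",np.round(s["ft_force"],1),"q6",s["q"][5])
E
python3 - <<'E'
from h import *
tomove([.469,-.318,.007])
im,d=env.grab_frame("scene"); save("s1.png",cv2.resize(im[270:430,120:330],None,fx=3,fy=3))
E
```

```text
tcp [ 0.4693 -0.3177  0.0731] alpha 111.12 zaxis [-0.0018  0.0014 -1.    ] tool delta [-0.0003 -0.0003  0.0661] F [-0.4 -0.7 -0.7] q6 -1.0087288208206946
```

View pics/s1.png

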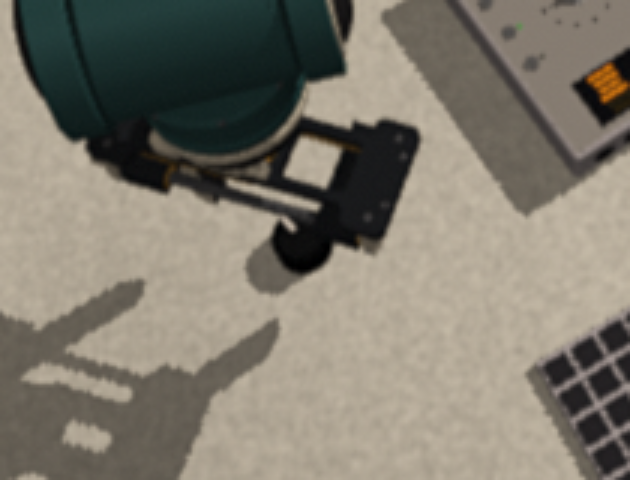

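The open gripper sits over the knob, which is at crop (303,245), with clear space around it. I'll descend and close.

Call:
send_rows(claw=[-1,-1,-1,-1,-1,0,0.6,1,1,1,1,1,1,1], translation=[[-0.0003,-0.0003,0.02],[0,0,0.02],[0,0,0.015],[0,0,0.0105],[0,0,0],[0,0,0],[0,0,0],[0,0,0],[0,0,0],[0,0,0],[0,0,0],[0,0,0],[0,0,0],[0,0,0]], turn=[[0,0,0],[0,0,0],[0,0,0],[0,0,0],[0,0,0],[0,0,0],[0,0,0],[0,0,0],[0,0,0],[0,0,0],[0,0,0],[0,0,0],[0,0,0],[0,0,0]])

```text
clock: 5.05
tool_pos: [0.4697, -0.3185, 0.0092]
ee_rot: [-1.78, -2.589, -0.0]
ft_force: [0.0, 0.5, 0.4]
gripper_width: 0.0395
gripper_force: 30.0
```

Run:
```python
from h import *
tomove([.469,-.318,.007])
```

```text
tcp [ 0.4697 -0.3185  0.0092] alpha 110.97 zaxis [-0.e+00  1.e-04 -1.e+00] tool delta [ 0.0007 -0.0005  0.0022] F [0.  0.5 0.4] q6 -1.0068994209857494
```

The knob is gripped at 30 N with a 39.5 mm opening. I'll lift it, carry it over the shaft and turn it −38° about world z.

Call:
send_rows(claw=[1,1,1,1,1,1,1,1,1,1,1,1,1,1,1,1,1,1,1,1], translation=[[0,0,-0.025],[0,0,-0.04],[0,0,-0.035],[0.0227,0.013,0],[0.0227,0.013,0],[0.0227,0.013,0],[0.0227,0.013,0],[0.0227,0.013,0],[0.0227,0.013,0],[0.0227,0.013,0],[0.0227,0.013,0],[0.0227,0.013,0],[0.0227,0.013,0],[0,0,0],[0,0,0],[0,0,0],[0,0,0],[0,0,0],[0,0,0],[0,0,0]], turn=[[0,0,0],[0,0,0],[0,0,0],[0,0,0],[0,0,0],[0,0,0],[0,0,0],[0,0,0],[0,0,0],[0,0,0],[0,0,0],[0,0,0],[0,0,0],[0,0,6.35],[0,0,6.35],[0,0,6.35],[0,0,6.35],[0,0,6.35],[0,0,6.35],[0,0,0]])

```text
clock: 7.05
tool_pos: [0.5097, -0.0601, 0.1091]
ee_rot: [-2.529, -1.863, 0.0]
ft_force: [-0.1, -0.2, -0.6]
gripper_width: 0.0393
gripper_force: 30.0
```

Run:
```python
from h import *
tomove([.5096,-.0602,.080])
im,d=env.grab_frame("scene"); np.savez("f_s2.npz",im=im,d=d); it,dt=env.grab_frame("top"); np.savez("f_t2.npz",im=it,d=dt)
z=env.get_state()["tool_pos"][2]-.0092+.012
p=np.round(proj("scene",(.5096,-.0602,z))).astype(int); print(p)
save("s2.png",np.hstack([cv2.resize(im[p[1]-25:p[1]+25,p[0]-25:p[0]+25],(400,400),interpolation=cv2.INTER_CUBIC),cv2.resize(im[p[1]-50:p[1]+50,p[0]-50:p[0]+50],(400,400))]))
```

```text
tcp [ 0.5097 -0.0601  0.1091] alpha 72.76 zaxis [-1.e-04  0.e+00 -1.e+00] tool delta [-0.0002 -0.0001  0.0291] F [-0.1 -0.2 -0.6] q6 0.13392780363603515
[311 252]
```

View pics/s2.png

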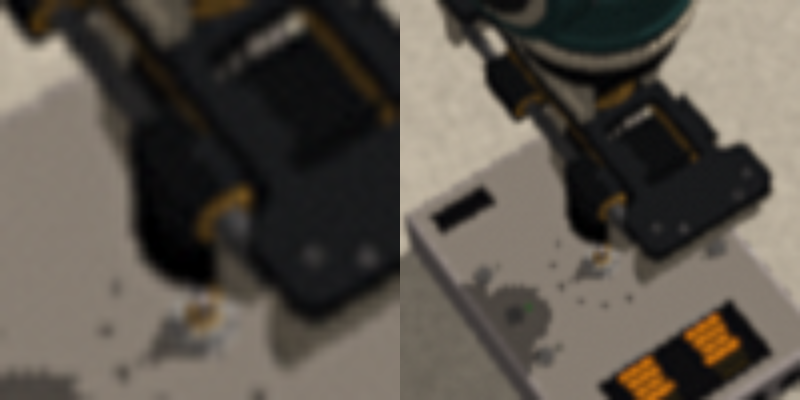

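Knob is held above the shaft. The left edge of the knob shows at about pixel (302.6, 250) and the shaft tip at about (311,266). I'll check where the knob sits in the grip against a model silhouette.

Run:
```python
from h import *
im=np.load("f_s2.npz")["im"]; g=im.max(2).astype(np.float32)
z0=.1091-.0092; a=np.linspace(0,2*np.pi,90,endpoint=False); ax=np.array([np.cos(np.radians(72.8)),np.sin(np.radians(72.8))])
best=[]
for zz in(0,-.002,.002):
 for s in np.arange(-4,4.1,.5):
    c=np.array([.5097,-.0601])+ax*s/1e3
    p=np.array([proj("scene",(c[0]+.02*np.cos(t),c[1]+.02*np.sin(t),z)) for z in(z0+zz,z0+zz+.024) for t in a],np.float32)
    H=cv2.convexHull(p)[:,0]; H2=np.vstack([H,H[:1]]); L=np.r_[0,np.cumsum(np.linalg.norm(np.diff(H2,axis=0),axis=1))]
    t=np.arange(0,L[-1],.5); q=np.c_[np.interp(t,L,H2[:,0]),np.interp(t,L,H2[:,1])]; cc=H.mean(0)
    n=(q-cc)/np.linalg.norm(q-cc,axis=1)[:,None]
    k=(q[:,0]<307)&(q[:,1]>244)&(q[:,1]<261)|((q[:,1]>258)&(q[:,0]<312)); 
    f=lambda o:cv2.remap(g,(q[k]+o*n[k]).astype(np.float32)[:,0][None],(q[k]+o*n[k]).astype(np.float32)[:,1][None],cv2.INTER_LINEAR)[0]
    best.append((round(float((f(1)-f(-1)).mean()),1),s,zz,int(k.sum())))
best.sort(reverse=True); print(best[:8])
for n,F in(("scene","f_s2.npz"),):
    print(proj(n,(.5097,-.0601,z0+.024)),proj(n,(.5097,-.0601,.062)))
```

```text
[(88.2, np.float64(1.5), 0.002, 50), (88.0, np.float64(2.0), 0.002, 50), (87.9, np.float64(2.0), 0, 51), (86.5, np.float64(2.5), 0, 50), (86.3, np.float64(1.5), 0, 52), (85.6, np.float64(1.0), 0.002, 51), (84.6, np.float64(2.5), 0.002, 49), (83.5, np.float64(2.0), -0.002, 52)]
[310.667941   249.43720423] [310.76977914 263.37895454]
```

The knob sits about 1–2 mm along tool +x in the grip. I'll correct by −1.3 mm and descend to just above the catches.

Call:
send_rows(claw=[1,1,1,1,1,1,1,1,1,1], translation=[[-0.0013,0,0.01],[0,0,0.01],[0,0,0.01],[0,0,0.008],[0,0,0.002],[0,0,0.002],[0,0,0.001],[0,0,0.001],[0,0,0],[0,0,0]], turn=[[0,0,0],[0,0,0],[0,0,0],[0,0,0],[0,0,0],[0,0,0],[0,0,0],[0,0,0],[0,0,0],[0,0,0]])

```text
clock: 8.15
tool_pos: [0.5095, -0.0613, 0.0654]
ee_rot: [2.527, 1.866, 0.0]
ft_force: [0.1, -0.2, -1.4]
gripper_width: 0.0394
gripper_force: 30.0
```

Run:
```python
from h import *
tomove([.5096,-.0602,.0562]); print(env.get_state()["moment"])
```

```text
tcp [ 0.5095 -0.0613  0.0654] alpha 72.87 zaxis [ 3.e-04 -0.e+00 -1.e+00] tool delta [ 0.0011 -0.0002  0.0092] F [ 0.1 -0.2 -1.4] q6 0.1294701432385649
[-0.04592648 -0.11585739  0.05120616]
```

Call:
send_rows(claw=[1,1,1,1,1], translation=[[0,0,0.001],[0,0,0.001],[0,0,0.001],[0,0,0],[0,0,0]], turn=[[0,0,0],[0,0,0],[0,0,0],[0,0,0],[0,0,0]])

```text
clock: 8.65
tool_pos: [0.5095, -0.0613, 0.0622]
ee_rot: [2.527, 1.866, 0.0]
ft_force: [-0.2, -0.1, 0.1]
gripper_width: 0.0396
gripper_force: 30.0
```

Run:
```python
from h import *
tomove([.5096,-.0602,.0562]); print(env.get_state()["moment"])
im,d=env.grab_frame("scene")
save("s3.png",np.hstack([cv2.resize(im[235:285,285:335],(400,400),interpolation=cv2.INTER_CUBIC),cv2.resize(im[215:305,265:355],(400,400))]))
```

```text
tcp [ 0.5095 -0.0613  0.0622] alpha 72.87 zaxis [ 1.e-04 -0.e+00 -1.e+00] tool delta [ 0.0011 -0.0002  0.006 ] F [-0.2 -0.1  0.1] q6 0.12947136217548003
[-0.06408335 -0.02530477 -0.00961414]
```

View pics/s3.png

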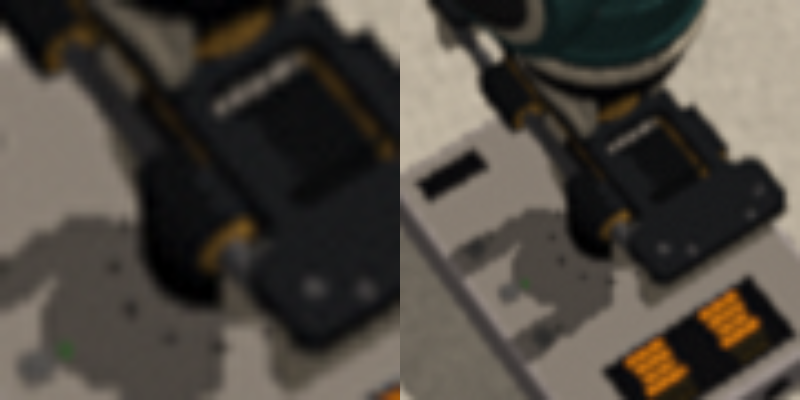

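There is no side force with the tip about 5 mm inside the hub, and the knob covers the shaft squarely. Now I'll press down in small steps.

Call:
send_rows(claw=[1,1,1,1,1,1], translation=[[0,0,0.001],[0,0,0.001],[0,0,0.001],[0,0,0.001],[0,0,0],[0,0,0]], turn=[[0,0,0],[0,0,0],[0,0,0],[0,0,0],[0,0,0],[0,0,0]])

```text
clock: 9.3
tool_pos: [0.5092, -0.0612, 0.0578]
ee_rot: [-2.527, -1.866, 0.001]
ft_force: [-0.9, -0.2, -3.1]
gripper_width: 0.0393
gripper_force: 30.0
```

Call:
send_rows(claw=[1,1,1,1,1], translation=[[0,0,0.001],[0,0,0.001],[0,0,0],[0,0,0],[0,0,0]], turn=[[0,0,0],[0,0,0],[0,0,0],[0,0,0],[0,0,0]])

```text
clock: 9.8
tool_pos: [0.5095, -0.0613, 0.0562]
ee_rot: [2.527, 1.866, 0.0]
ft_force: [0.2, 0.2, -1.4]
gripper_width: 0.0395
gripper_force: 30.0
```

Call:
send_rows(claw=[1,1,1,1], translation=[[0,0,0.001],[0,0,0.0005],[0,0,0],[0,0,0]], turn=[[0,0,0],[0,0,0],[0,0,0],[0,0,0]])

```text
clock: 10.2
tool_pos: [0.5096, -0.0613, 0.0559]
ee_rot: [2.527, 1.866, 0.001]
ft_force: [-7.0, 0.6, 14.5]
gripper_width: 0.039
gripper_force: 30.0
```

Call:
send_rows(claw=[1,1,1,1,1], translation=[[0,0,0.0003],[0,0,0],[0,0,0],[0,0,0],[0,0,0]], turn=[[0,0,0],[0,0,0],[0,0,0],[0,0,0],[0,0,0]])

```text
clock: 10.7
tool_pos: [0.5097, -0.0613, 0.0558]
ee_rot: [2.527, 1.866, 0.001]
ft_force: [-8.1, 1.3, 17.1]
gripper_width: 0.039
gripper_force: 30.0
```

Run:
```python
from h import *
tomove([.5096,-.0602,.0562]); 
F=[]
for i in range(4):
    im,d=env.grab_frame("scene"); s=env.get_state(); F.append(np.r_[s["ft_force"],s["tool_pos"]])
print(np.round(F,4))
g=im.max(2).astype(np.float32); a=np.linspace(0,2*np.pi,90,endpoint=False); ax=np.array([np.cos(np.radians(72.8)),np.sin(np.radians(72.8))])
best=[]
for dz in np.arange(-2,8.1,1):
 for s in np.arange(-3,3.1,.5):
    c=np.array([.5096,-.0602])+ax*s/1e3; z0=.047+dz/1e3
    p=np.array([proj("scene",(c[0]+.02*np.cos(t),c[1]+.02*np.sin(t),z)) for z in(z0,z0+.024) for t in a],np.float32)
    H=cv2.convexHull(p)[:,0]; H2=np.vstack([H,H[:1]]); L=np.r_[0,np.cumsum(np.linalg.norm(np.diff(H2,axis=0),axis=1))]
    t=np.arange(0,L[-1],.5); q=np.c_[np.interp(t,L,H2[:,0]),np.interp(t,L,H2[:,1])]; cc=H.mean(0)
    n=(q-cc)/np.linalg.norm(q-cc,axis=1)[:,None]; r=q-cc
    k=(r[:,1]>0)&(r[:,0]<0)
    f=lambda o:cv2.remap(g,(q[k]+o*n[k]).astype(np.float32)[:,0][None],(q[k]+o*n[k]).astype(np.float32)[:,1][None],cv2.INTER_LINEAR)[0]
    best.append((round(float((f(1)-f(-1)).mean()),1),float(s),float(dz)))
best.sort(reverse=True); print(best[:8])
save("s4.png",np.hstack([cv2.resize(im[240:290,285:335],(400,400),interpolation=cv2.INTER_CUBIC),cv2.resize(im[215:305,265:355],(400,400))]))
```

```text
tcp [ 0.5097 -0.0613  0.0558] alpha 72.87 zaxis [ 6.e-04 -1.e-04 -1.e+00] tool delta [ 0.001  -0.0004 -0.0004] F [-8.1  1.3 17.1] q6 0.12949357335707792
[[-8.4386  0.9059 17.3966  0.5097 -0.0613  0.0559]
 [-8.3842  0.4256 16.8862  0.5097 -0.0613  0.0559]
 [-9.396   1.8947 17.4117  0.5097 -0.0613  0.0559]
 [-8.5961  1.1298 17.6829  0.5097 -0.0613  0.0559]]
[(57.6, 1.0, 0.0), (57.5, 1.0, -1.0), (57.0, 0.5, 1.0), (56.9, 1.0, -2.0), (56.9, 0.5, 0.0), (56.8, 1.5, -2.0), (56.7, 1.0, 1.0), (56.6, 1.5, -1.0)]
```

View pics/s4.png

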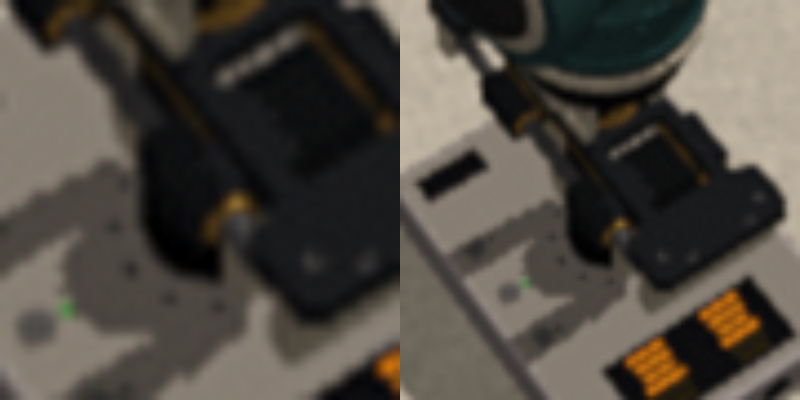

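The TCP stopped at the height expected for home, with a steady push of about 17 N. The silhouette in the picture also fits the home height, and the grip still holds at 30 N. Handing in.

```bash
python3 -c "
from bench import env
print(env.sign_off())"
```

```text
the job is handed in; nothing more can be done
None
```

I pressed the knob home on the silver controller's shaft with its pointer turned to the red dot, and handed the job in with the gripper still pushing down at about 17 N; the pointer was hidden under the gripper, so its final angle was not seen, and the sign-off returned no verdict.

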